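Close-pack hexagonal hose fittings in the parts tray

TASK

Close-pack the three hexagonal hose fittings, stem up and flat on the floor of the blue parts tray, like honeycomb in its red-marked far right corner: the brass one in that corner, with a flat face against the right-hand end wall and an edge against the far wall; the silvery one next to it, also against the far wall, flat face to flat face; the black one on the robot's side of the two, nested in their notch with a flat face against each. Slide them together gently, and before the black one goes in press the silvery one along the row against the brass one and the end wall, steadily with about 15 N for a second, to close the gaps. Let go of everything at the end; leave the beaker, the jar and the label roll alone.

Things in the scene. Friction and masses are not known exactly. Their poses are not given: they have to be found in the camera images.
- tray_corner (a point): Inside far right corner of the blue tray (rim marked red), on the inner floor, 5 mm above the desk. x: along the right-hand end wall, away from the robot; y: along the far wall to the left; z up; so the inside lies at negative x, positive y.
- brass_fitting_center (a point): Golden brass hose fitting: hexagonal foot 48 mm across the flats (55.4 mm across edges), 16 mm thick; round upright barbed stem in the middle, 20 mm in diameter, top 56 mm above the underside; 85 to 170 g. Point: on the stem's axis, 28 mm above the underside (half-way up). x points to one of the six upright edges, z up; flat faces look along +-y and 60 degrees to that. Can be gripped by the stem.
- brass_fitting: The same brass fitting; origin at the centre of its underside, axes as above.
- steel_fitting_center (a point): Silvery metal (steel) hose fitting: hexagonal foot 48 mm across the flats (55.4 mm across edges), 16 mm thick; round upright barbed stem in the middle, 20 mm in diameter, top 56 mm above the underside; 85 to 170 g. Point: on the stem's axis, 28 mm above the underside (half-way up). x points to one of the six upright edges, z up; flat faces look along +-y and 60 degrees to that. Can be gripped by the stem.
- steel_fitting: The same steel fitting; origin at the centre of its underside, axes as above.
- black_fitting_center (a point): Black plastic hose fitting: hexagonal foot 48 mm across the flats (55.4 mm across edges), 16 mm thick; round upright barbed stem in the middle, 20 mm in diameter, top 56 mm above the underside; 85 to 170 g. Point: on the stem's axis, 28 mm above the underside (half-way up). x points to one of the six upright edges, z up; flat faces look along +-y and 60 degrees to that. Can be gripped by the stem.
- black_fitting: The same black fitting; origin at the centre of its underside, axes as above.
- beaker: Clear beaker, 70 mm across, 90 mm tall; origin at the centre of its underside. A bystander beyond the tray: leave it alone.
- sample_jar: Jar with a tan lid, 64 mm across, 94 mm tall; origin at the centre of its underside. A bystander beyond the tray: leave it alone.
- label_roll: Roll of labels, 67 mm across, 45 mm tall; origin at the centre of its underside. A bystander beyond the tray: leave it alone.
- parts_tray: Blue tray, fixed to the desk, turned up to 15 degrees either way; inside 140 mm (x) by 180 mm (y), walls 6 mm thick, rising 15 mm above the inner floor. Origin at the centre of its underside, axes parallel to those of the corner point.

How it is judged:
By the outcome, as a careful person would: the job done as asked, in the order asked, and still so for the second after the job is handed in, with the robot touching nothing.
It also fails if it takes over 72 s, if anything falls off the work surface, if the arm or the gripper's body presses on something with over 40 N, if the wrist force passes 120 N, or if a joint passes its speed limit or range.

ROBOT

A 6-joint arm with a two-finger parallel gripper is mounted at the origin on a cart in front of the work surface, level with it; the furniture and walls round the work are solid. World frame = base frame: x ahead of the robot, y to its left, z up, the work surface at z = 0. Lengths are in mm, angles in rad, forces in N, time in s.
With the tool pointing down it reaches from about 275 to 1000 mm from the base axis. Payload 8.4 kg.
Tool frame: the origin (TCP) lies between the finger pads; the fingertips stand r.finger_overhang ahead of it and the grasp point (between the pads) is the TCP (r.finger_overhang is the distance from the TCP to the fingertips, in mm); z points along the fingers, y is the line along which they close (so a half turn about z gives the same grasp; the last joint's range is limited). The gripper opens to 85 mm and grips with 20 to 120 N. Pads are 22 mm wide; open, the fingers measure 114 mm over their backs; the gripper's body (76 mm by 85 mm) begins 54 mm behind the grasp point. The pads swing forward as they close: fully open they stand 13 mm farther back than shut.
Start: joints at [-1.328, 0.353, 1.633, -0, 1.155, -0.002], TCP at [151.475, -606.369, 250.281] pointing down, gripper open.
Joint ranges: [-2.63, 2.63], [-0.92, 2.1], [0.06, 2.66], [-1.3, 4.44], [0, 2.69], [-3.02, 3.02]. Speed limits (rad/s): [2.22, 2.22, 2.79, 3.14, 3.14, 3.14].

INTERFACE

Orientations are given as [roll, pitch, yaw] about the fixed x, y, z axes, in that order (R = Rz(yaw) Ry(pitch) Rx(roll)).
In Python, from rig import r, cams, sign_off gives the robot as it stands.
- The arm moves only by the shell command python3 -m crank 'ROWS' [FORCE]. ROWS is JSON, a list of rows, each a list of 7 numbers: the shift along the tool's x, y, z in m, then the turn, a rotation vector about the tool's x, y, z in rad, then the closure, from 0 (fully open) to 1 (shut). In form: [[dx, dy, dz, ax, ay, az, gripper], ...]. A call has 1 to 5 rows; each row is the pose to reach, as a shift and turn from the pose commanded when the call began, along the tool's axes at that moment; what a row does not reach only later rows make up. A row lasts 1/10 s, in which the tool goes at most 50 mm and 8.59 degrees, less where a joint would pass 70% of its speed; a pose out of reach is approached as far as the arm can. A call with a gripper value outside its range is refused whole. The fingers move at their own pace and stop on an object; FORCE is the grip in N (left out, the last holds). Time passes only in rows, so rows that repeat a pose let the fingers close. It gives the time, the measured TCP pose, the force, the opening and the grip force at its end, in the units of the state.
- r.sense(): the state, without advancing time (a new reading comes with each control period).
- cams.grab_frame(name): name is "scene" or "side" or "wrist"; returns a dict with "image" (480x640x3 uint8, red, green, blue), "fx", "fy", "cx", "cy" (pixels), "position" and "orientation" of the camera in the world. Camera axes: x right, y down, z forward; pixel columns grow to the right and rows downward; lengths in mm; the calibration is good to about 2 mm. A picture is of the moment at which its call begins. There is no depth.
- sign_off(): hands the job in; it is judged then, once.
The state is a dict: "clock": time; "qpos": joint angles; "qvel": joint speeds; "joint_efforts": joint torques, N m; "eef_pos": TCP position; "tcp_rot": TCP orientation; "contact_force": force on the tool from outside, world axes, zero at the start; "wrist_torque": the same for the moment, N m; "opening": opening from 0.0 (shut) to 1.0 (fully open); "grasp_force": force on a finger pad.
Only numpy, scipy, OpenCV 4.12 (cv2) and the standard library are available. Lean on these libraries where they do the work, as an engineer would, in place of code of your own. Each camera call takes 0.05 s, during which the arm holds its last target. There are 200 camera calls.

## Working session

There is one attempt and no reset: what is moved stays moved. The work goes in short steps, Python scripts to look and compute and a shell command to move; the robot and the scene stay as the last step left them, time stands still between calls to the robot, and variables do not carry over. Pictures are saved under pics/ and viewed, at most 10 in all, crops included, and the job is handed in when it is done.

```bash
ls; mkdir -p pics
python3 - <<'E'
from rig import r,cams
import cv2,numpy as np
for n in ["scene","side","wrist"]:
    f=cams.grab_frame(n); cv2.imwrite(f"pics/{n}0.png",f["image"][:,:,::-1])
    print(n,{k:np.round(v,4).tolist() if k!='image' else 0 for k,v in f.items()})
print(r.sense(), r.finger_overhang)
E
```

```text
pics
scene {'image': 0, 'fx': 508.809, 'fy': 508.809, 'cx': 323.1275, 'cy': 228.7622, 'position': [182.2236, 436.7349, 702.3629], 'orientation': [-2.3414, -0.0177, -2.3744]}
side {'image': 0, 'fx': 450.8747, 'fy': 450.8747, 'cx': 322.0251, 'cy': 226.7515, 'position': [366.5389, -750.3443, 548.8504], 'orientation': [-2.1466, 0.0045, -0.3507]}
wrist {'image': 0, 'fx': 371.4079, 'fy': 371.4079, 'cx': 319.6837, 'cy': 235.9754, 'position': [217.3331, -589.3561, 373.3092], 'orientation': [2.8678, 0.0005, -1.3256]}
{'clock': 0.15, 'qpos': array([-1.32843121e+00,  3.53522911e-01,  1.63393985e+00, -2.57680307e-06,
        1.15519054e+00, -2.39297521e-03]), 'qvel': array([ 1.22372759e-03, -1.72931936e-03, -2.08678821e-03,  9.16921922e-05,
        5.61389402e-04, -8.71630905e-04]), 'joint_efforts': array([-1.19754728e-03, -6.05638433e+01, -3.42337883e+01, -1.30889080e-04,
        6.13472977e-03,  1.88452688e-06]), 'eef_pos': array([ 151.37558153, -606.05221167,  249.72301919]), 'tcp_rot': array([-3.14053200e+00, -1.81765289e-07,  2.44759136e-01]), 'contact_force': array([-0.48286554,  0.52555088,  0.0929886 ]), 'wrist_torque': array([ 0.05190257, -0.04230769, -0.07910732]), 'grasp_force': 0.0, 'opening': 1.000902191815057} 19.0
```

View pics/scene0.png

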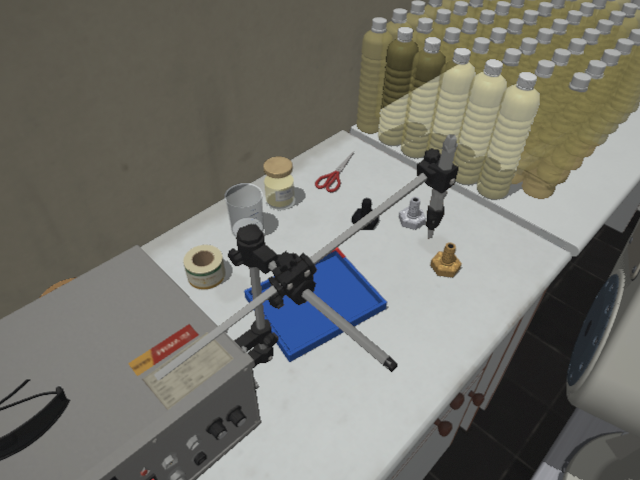

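View pics/side0.png

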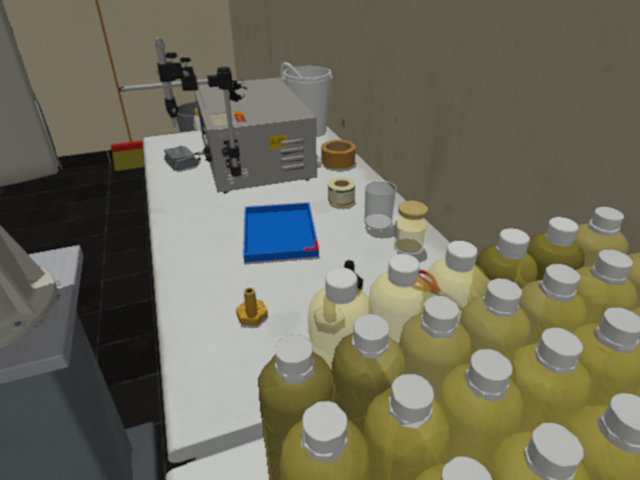

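The scene view shows the tray (corner red at about (340,253)), brass at (447,262), steel at (413,212) and black at (367,215). The side view shows brass at (251,310), with the tray's red corner at (312,248). Bottles partly hide the steel one. The stand is in the foreground at the left.

```bash
cat > h.py <<'E'
import numpy as np,cv2
from scipy.spatial.transform import Rotation as R
from rig import r,cams
def rot(o): return R.from_euler('xyz',o).as_matrix()
def onplane(f,uv,z):
    uv=np.atleast_2d(np.asarray(uv,float))
    d=np.c_[(uv[:,0]-f['cx'])/f['fx'],(uv[:,1]-f['cy'])/f['fy'],np.ones(len(uv))]@rot(f['orientation']).T
    p=np.asarray(f['position']); return p+d*((z-p[2])/d[:,2])[:,None]
def proj(f,P):
    c=(np.atleast_2d(P)-f['position'])@rot(f['orientation'])
    return np.c_[f['cx']+f['fx']*c[:,0]/c[:,2],f['cy']+f['fy']*c[:,1]/c[:,2]]
def grab(n,save=None):
    f=cams.grab_frame(n)
    if save: cv2.imwrite(f'pics/{save}.png',f['image'][:,:,::-1])
    return f
def delta(target,yaw=None):
    "shift (m) and turn in tool axes from the measured pose to target with the tool straight down"
    s=r.sense(); M=rot(s['tcp_rot'])
    d=M.T@(np.asarray(target)-s['eef_pos'])/1000
    y=s['tcp_rot'][2] if yaw is None else yaw
    return d.round(4),(R.from_matrix(M.T@rot([np.pi,0,y]))).as_rotvec().round(4)
E
python3 - <<'E'
from h import *
f=grab('scene'); g=grab('side')
print('scene stem tops z56', onplane(f,[(451,246),(415,201),(368,203)],56).round())
print('side brass',onplane(g,[(250,292),(350,265)],56).round())
print('corner',onplane(f,[(340,253)],20).round(),onplane(g,[(318,250)],20).round())
s=r.sense();print(s['tcp_rot'])
E
```

```text
scene stem tops z56 [[ 445. -179.   56.]
 [ 564. -233.   56.]
 [ 625. -163.   56.]]
side brass [[ 447. -180.   56.]
 [ 629. -171.   56.]]
corner [[595. -54.  20.]] [[607. -62.  20.]]
[-3.14094028e+00 -1.08082380e-05  2.44798980e-01]
```

View pics/wrist0.png

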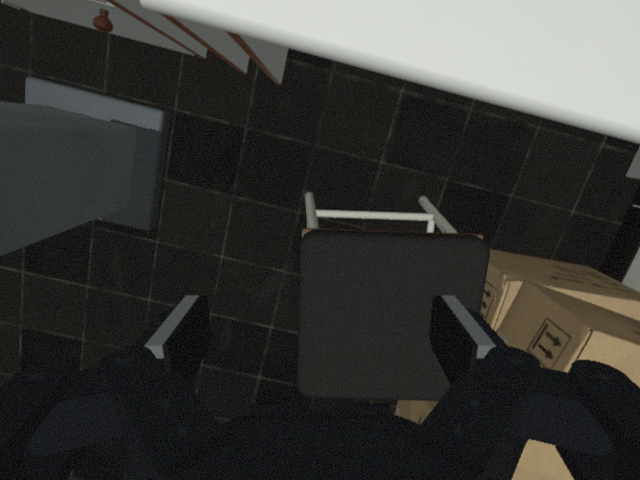

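Run:
```python
from h import *
f=grab('scene')
print('bottle bases',onplane(f,[(495,195),(540,192),(372,130),(636,110)],0).round())
print('bottle tops 250',onplane(f,[(527,80),(580,82),(636,60)],250).round())
print('desk edge',onplane(f,[(575,250),(395,478)],0).round())
print('rod tips',onplane(f,[(390,364),(432,235)],0).round())
print(delta([480,-120,330],0))
```

```text
bottle bases [[  487.  -429.     0.]
 [  423.  -508.     0.]
 [  834.  -432.    -0.]
 [  401. -1010.     0.]]
bottle tops 250 [[ 507. -457.  250.]
 [ 434. -521.  250.]
 [ 394. -690.  250.]]
desk edge [[ 292. -393.    0.]
 [ 280.  180.    0.]]
rod tips [[ 391.   51.    0.]
 [ 512. -232.    0.]]
(array([ 0.4366, -0.3921, -0.0798]), array([-5.000e-04,  1.000e-04,  2.448e-01]))
```

```bash
python3 - <<'E'
from h import *
f=grab('scene');g=grab('side')
def tri(a,b):
    p,q=np.array(f['position']),np.array(g['position']); d=onplane(f,a,0)[0]-p; e=onplane(g,b,0)[0]-q
    s,t=np.linalg.lstsq(np.c_[d,-e],q-p,rcond=None)[0]; A,B=p+s*d,q+t*e
    return ((A+B)/2).round(),np.linalg.norm(A-B).round()
for n,a,b in [('armtip',(450,138),(160,40)),('rodtip',(391,365),(120,88)),('clamptip',(431,237),(172,116)),('elbow',(294,278),(185,72))]: print(n,tri(a,b))
E
python3 -m crank '[[0,0,-0.05,0,0,0,0],[0.04,-0.03,-0.08,0,0,0.05,0],[0.08,-0.06,-0.08,0,0,0.1,0],[0.12,-0.1,-0.08,0,0,0.2,0],[0.15,-0.13,-0.08,0,0,0.245,0]]'
python3 -c "
from h import *
print(delta([480,-120,330],0))"
```

```text
armtip (array([386.,  33., 413.]), np.float64(1.0))
rodtip (array([300., 216., 299.]), np.float64(2.0))
clamptip (array([379.,  44., 287.]), np.float64(6.0))
elbow (array([425., 217., 317.]), np.float64(2.0))
clock: 0.9
eef_pos: [263.1, -447.7, 330.7]
tcp_rot: [3.141, -0.001, -0.004]
contact_force: [1.6, 0.0, 0.2]
opening: 0.999
grasp_force: 0.0
(array([ 0.2155, -0.3287,  0.0006]), array([ 0.0008, -0.0007, -0.0044]))
```

```bash
python3 -m crank '[[0.04,-0.03,0,0,0,0,0],[0.08,-0.06,0,0,0,0,0],[0.12,-0.1,0,0,0,0,0],[0.15,-0.14,0,0,0,0,0],[0.18,-0.18,0,0,0,0,0]]'
python3 -c "
from h import *
print(r.sense()['qpos'],delta([480,-120,330],0))"
python3 -m crank '[[0.01,-0.04,0,0,0,0,0],[0.02,-0.08,0,0,0,0,0],[0.03,-0.12,0,0,0,0,0],[0.035,-0.15,0,0,0,0,0],[0.035,-0.15,0,0,0,0,0]]'
python3 - <<'E'
from h import *
s=r.sense();print(s['qpos'],s['eef_pos'],s['tcp_rot'])
f=grab('wrist','w1')
E
```

```text
clock: 1.4
eef_pos: [439.5, -272.8, 330.5]
tcp_rot: [3.141, -0.0, -0.0]
contact_force: [1.5, -0.9, 0.3]
opening: 1.002
grasp_force: 0.0
[-5.58311241e-01  1.11543916e-01  1.76463073e+00  2.52400820e-06
  1.26484455e+00  1.01274585e+00] (array([ 0.0404, -0.1528,  0.0004]), array([ 0.0003, -0.0005, -0.0003]))
clock: 1.9
eef_pos: [473.8, -121.4, 330.4]
tcp_rot: [-3.141, -0.0, 0.003]
contact_force: [-0.6, -0.1, 0.1]
opening: 1.0
grasp_force: 0.0
[-2.54597138e-01  6.40001974e-02  1.81752373e+00  1.13298368e-03
  1.25998321e+00  1.31279722e+00] [ 473.8030105  -121.39389754  330.40564101] [-3.14057140e+00 -3.57739388e-04  3.05533209e-03]
```

View pics/w1.png

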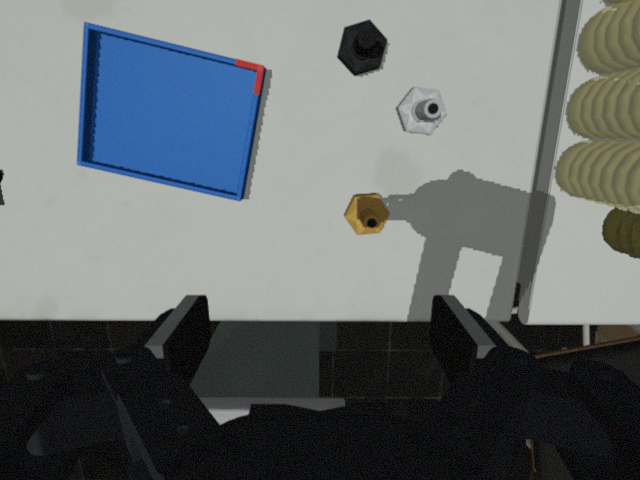

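The wrist view shows the tray with inner corners at about (262,68) red, (90,30), (82,160) and (240,196). Brass is at (366,213), steel at (422,110) and black at (361,47). The stand's tip shows at the left edge (0,185). Next, an enlarged crop.

Run:
```python
import cv2,numpy as np
im=cv2.imread('pics/w1.png')
c=lambda x,y,w,h,k:cv2.resize(im[y:y+h,x:x+w],None,fx=k,fy=k,interpolation=cv2.INTER_CUBIC)
o=np.hstack([c(335,10,65,75,6),c(390,75,65,75,6)])
o=o[:, :]
b=np.hstack([c(335,180,65,65,6)[:150*6]])
out=np.zeros((600,800,3),np.uint8)
for i,(x,y) in enumerate([(333,15),(390,80),(333,183)]): out[0:300,i*265:i*265+265]=c(x,y,60,68,5)[:300,:265] if 0 else cv2.resize(im[y:y+60,x:x+53+7],(265,300))[:, :265] if 0 else c(x,y,60,60,5)[:300,18:283]
out[300:600,:]=c(75,15,200,190,3)[0:300,:600] if 0 else np.pad(c(75,15,200,190,1.57)[:298],((0,2),(0,486),(0,0)))
cv2.imwrite('pics/w1c.png',out)
```

```text
(no output)
```

View pics/w1c.png

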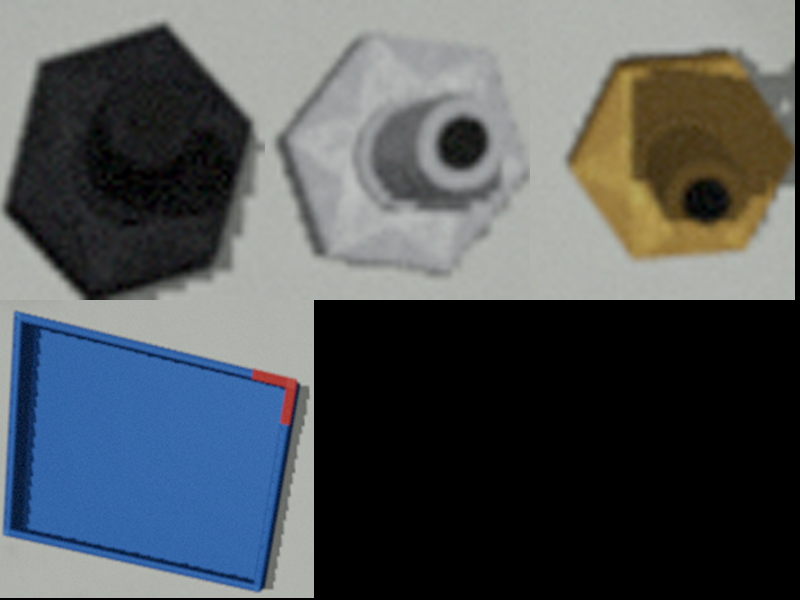

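Run:
```python
from h import *
f=grab('wrist')
V={'black':((333,15,0),[(165,23),(250,125),(212,265),(92,298),(5,210),(40,63)],(148,115)),
'steel':((390,80,265),[(365,33),(495,50),(527,165),(447,272),(320,250),(280,138)],(463,140)),
'brass':((333,183,530),[(620,62),(730,50),(793,155),(745,245),(635,258),(568,160)],(706,200))}
for n,((x0,y0,o),v,st) in V.items():
    px=lambda a:np.array([(x0+(x-o+18)/5,y0+y/5) for x,y in a])
    P=onplane(f,px(v),16); c=P.mean(0); e=P-c; a=np.arctan2(e[:,1],e[:,0])
    yaw=np.angle(np.exp(6j*a).mean())/6
    print(n,c.round(1),'stem',onplane(f,px([st]),56)[0].round(1),'yaw%.1f'%np.degrees(yaw),'radii',np.linalg.norm(e,axis=1).round(1))
hsv=cv2.cvtColor(f['image'],cv2.COLOR_RGB2HSV)
m=((cv2.inRange(hsv,(100,120,40),(130,255,255))|cv2.inRange(hsv,(0,150,80),(8,255,255))|cv2.inRange(hsv,(172,150,80),(180,255,255))))
m[:, 300:]=0; m[210:]=0
cs,_=cv2.findContours(m,0,1);k=max(cs,key=cv2.contourArea);ap=cv2.approxPolyDP(cv2.convexHull(k),5,True)[:,0];print(ap.tolist())
P=onplane(f,ap,20);print(P.round(1));print([ (np.linalg.norm(d).round(1),np.degrees(np.arctan2(d[1],d[0])).round(1)) for d in np.roll(P,-1,0)-P])
M=onplane(f,[(84.6,22.6),(263.5,66),(242,199.7),(77.5,164.7)],20);print(M.round(1));print([ (np.linalg.norm(d).round(1),np.degrees(np.arctan2(d[1],d[0])).round(1)) for d in np.roll(M,-1,0)-M])
print(r.sense()['qpos'],r.sense()['eef_pos'])
# arm model: rho=a+L1 sin q2+L2 sin(q2+q3), z=h+L1 cos q2+L2 cos(q2+q3)
Q=[([.353522911,1.63393985],625,249.9),([.111543916,1.76463073],517.3,330.5),([.0640002,1.8175237],489.1,330.4)]
A=[];b=[]
for (q2,q3),rho,z in Q:
    A+=[[1,0,np.sin(q2),np.sin(q2+q3)],[0,1,np.cos(q2),np.cos(q2+q3)]];b+=[rho,z]
print(np.linalg.lstsq(np.array(A),np.array(b),rcond=None))
```

```text
black [ 628.3 -168.1   16. ] stem [ 629.2 -167.6   56. ] yaw-14.1 radii [28.2 27.1 27.4 27.2 27.6 27.4]
steel [ 565. -237.   16.] stem [ 565.3 -238.1   56. ] yaw22.7 radii [27.2 28.1 27.6 28.2 27.6 28.4]
brass [ 446.2 -180.2   16. ] stem [ 445.  -180.7   56. ] yaw-25.1 radii [27.6 27.8 26.8 27.5 27.6 27.4]
[[263, 70], [237, 200], [75, 163], [83, 22]]
[[605.6 -61.5  20. ]
 [463.7 -25.4  20. ]
 [506.2 158.4  20. ]
 [651.3 124.7  20. ]]
[(np.float64(146.4), np.float64(165.7)), (np.float64(188.7), np.float64(77.0)), (np.float64(149.0), np.float64(-13.1)), (np.float64(191.8), np.float64(-103.8))]
[[650.7 123.2  20. ]
 [609.6 -62.2  20. ]
 [464.1 -31.4  20. ]
 [504.2 155.9  20. ]]
[(np.float64(189.9), np.float64(-102.5)), (np.float64(148.7), np.float64(168.0)), (np.float64(191.5), np.float64(77.9)), (np.float64(150.1), np.float64(-12.6))]
[-2.59021850e-01  6.45469766e-02  1.81694671e+00 -3.61726774e-04
  1.25979495e+00  1.31016696e+00] [ 473.51726128 -124.03352765  330.39922808]
(array([ -6.84479912, -64.22329727, 544.04717316, 485.13764888]), array([1.39981476]), np.int32(4), array([2.54674105, 2.3422521 , 0.15517571, 0.06233497]))
```

Measurements hold up: hex radii are about 27.7, the tray outline is about 150×191, and stem and foot centres agree. Going for the brass.

Run:
```python
from h import *
print(delta([445.6,-180.4,100],np.radians(-25.1)))
```

```text
(array([-0.0281,  0.0562,  0.2304]), array([ 4.000e-04, -3.000e-04,  4.398e-01]))
```

```bash
python3 -m crank '[[-0.01,0.02,0.045,0,0,0.12,0],[-0.02,0.04,0.09,0,0,0.24,0],[-0.028,0.056,0.14,0,0,0.36,0],[-0.028,0.056,0.185,0,0,0.44,0],[-0.028,0.056,0.23,0,0,0.44,0]]'
python3 -m crank '[[0,0,0,0,0,0,0],[0,0,0,0,0,0,0]]'
python3 - <<'E'
from h import *
print(delta([445.6,-180.4,42],np.radians(-25.1)))
E
```

```text
clock: 2.5
eef_pos: [444.6, -182.2, 98.6]
tcp_rot: [3.141, -0.001, -0.446]
contact_force: [1.0, -0.8, 0.6]
opening: 1.006
grasp_force: 0.0
clock: 2.7
eef_pos: [445.1, -181.2, 100.6]
tcp_rot: [3.141, 0.002, -0.441]
contact_force: [0.7, -0.1, 0.6]
opening: 1.003
grasp_force: 0.0
(array([ 0.0002, -0.0009,  0.0586]), array([ 0.0002,  0.0017, -0.0029]))
```

```bash
python3 -m crank '[[0,-0.001,0.03,0,0,0,0],[0,-0.001,0.058,0,0,0,0],[0,-0.001,0.058,0,0,0,0],[0,-0.001,0.058,0,0,0,1],[0,-0.001,0.058,0,0,0,1]]' 50
python3 -m crank '[[0,0,0,0,0,0,1],[0,0,0,0,0,0,1],[0,0,0,0,0,0,1],[0,0,0,0,0,0,1]]'
python3 - <<'E'
from h import *
print(r.sense()['eef_pos'],delta([583,-25,100],np.radians(-12.5)))
E
```

```text
clock: 3.2
eef_pos: [447.5, -180.2, 44.6]
tcp_rot: [-3.141, -0.004, -0.44]
contact_force: [-0.2, 0.1, 0.0]
opening: 0.691
grasp_force: 0.0
clock: 3.6
eef_pos: [446.4, -179.8, 43.3]
tcp_rot: [-3.142, -0.001, -0.44]
contact_force: [-1.6, 0.9, 11.0]
opening: 0.222
grasp_force: 48.4
[ 446.38941453 -179.76822542   43.2714309 ] (array([ 0.0577, -0.1982, -0.0566]), array([ 1.00e-04, -1.20e-03, -2.22e-01]))
```

```bash
python3 -m crank '[[0,0,-0.02,0,0,0,1],[0,0,-0.05,0,0,0,1],[0.01,-0.03,-0.06,0,0,0,1],[0.02,-0.07,-0.06,0,0,-0.1,1],[0.04,-0.11,-0.06,0,0,-0.2,1]]'
python3 - <<'E'
from h import *
print(r.sense()['grasp_force'],delta([578.3,-18.4,103],np.radians(-12.5)))
E
```

```text
clock: 4.1
eef_pos: [528.9, -96.0, 103.0]
tcp_rot: [3.142, 0.0, -0.237]
contact_force: [0.1, -0.9, -1.3]
opening: 0.219
grasp_force: 49.0
49.01893079280853 (array([ 0.0298, -0.0871,  0.    ]), array([ 0.    ,  0.0001, -0.0193]))
```

```bash
python3 -m crank '[[0.01,-0.03,0,0,0,-0.02,1],[0.02,-0.06,0,0,0,-0.02,1],[0.03,-0.087,0,0,0,-0.02,1],[0.03,-0.087,0,0,0,-0.02,1]]'
python3 - <<'E'
from h import *
f=grab('scene','s1'); s=r.sense(); print(s['eef_pos'],s['qpos'],s['contact_force'])
i=grab('wrist')['image'];cv2.imwrite('pics/w2.png',i[:,:,::-1])
E
```

```text
clock: 4.5
eef_pos: [580.7, -17.1, 102.6]
tcp_rot: [-3.141, -0.002, -0.218]
contact_force: [0.1, 0.2, -0.7]
opening: 0.219
grasp_force: 49.1
[579.35921462 -18.36718969 102.2646487 ] [-3.42977119e-02  4.63072833e-01  1.84712313e+00  4.35427745e-05
  8.31170467e-01  1.75426684e+00] [ 0.00956105  0.24350213 -1.17410356]
```

View pics/s1.png

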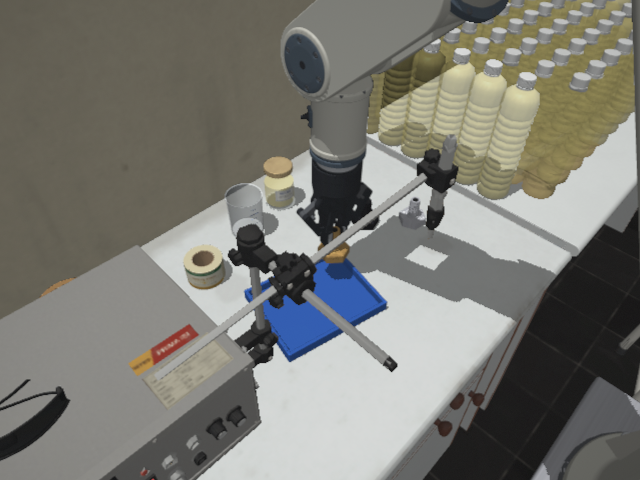

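View pics/w2.png

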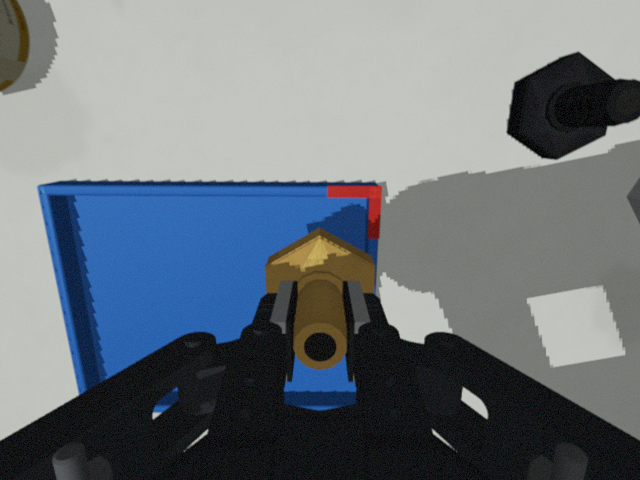

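The forearm passes well above the stand. The brass hangs straight, with its flats vertical and its edge pointing to the far wall (rim from (45,190) to (380,187)). I'll refine the tray's yaw and corner from this closer view.

Run:
```python
from h import *
f=grab('wrist'); hsv=cv2.cvtColor(f['image'],cv2.COLOR_RGB2HSV)
m=cv2.inRange(hsv,(100,120,30),(130,255,255))|cv2.inRange(hsv,(0,150,60),(8,255,255))|cv2.inRange(hsv,(172,150,60),(180,255,255))
u=np.arange(80,360); v=np.array([np.argmax(m[150:230,x]>0)+150 for x in u])
P=onplane(f,np.c_[u,v],20); k=np.polyfit(P[:,1],P[:,0],1); res=P[:,0]-np.polyval(k,P[:,1]); ok=abs(res)<1.5; k=np.polyfit(P[ok,1],P[ok,0],1)
print('far outer line x=',k,'yaw',np.degrees(-np.arctan(k[0])),ok.mean())
r2=cv2.inRange(hsv,(0,150,60),(8,255,255))|cv2.inRange(hsv,(172,150,60),(180,255,255))
vv=np.arange(192,235); uu=np.array([np.nonzero(r2[y])[0].max() for y in vv]); Q=onplane(f,np.c_[uu+1,vv],20)
kk=np.polyfit(Q[:,0],Q[:,1],1); print('right outer y=',kk,np.degrees(np.arctan(kk[0])))
# intersection
A=np.array([[1,-k[0]],[-kk[0],1]]); c=np.linalg.solve(A,[k[1],kk[1]]); print('outer corner',c.round(1))
s=r.sense();print(s['tcp_rot'],s['eef_pos'])
```

```text
far outer line x= [2.26229802e-01 6.25350353e+02] yaw -12.747432999430105 1.0
right outer y= [-0.23768114 84.44016567] -13.370042372198393
outer corner [611.6 -60.9]
[ 3.14121023e+00  9.84117885e-04 -2.19651221e-01] [578.0727911  -19.84810029 102.07195537]
```

```bash
python3 -m crank '[[0.002,-0.003,0.02,0,0,0.004,1],[0.002,-0.003,0.04,0,0,0.004,1],[0.002,-0.003,0.05,0,0,0.004,1],[0.002,-0.003,0.051,0,0,0.004,1],[0.002,-0.003,0.051,0,0,0.004,1]]'
python3 -m crank '[[0,0,0.001,0,0,0,1],[0,0,0.002,0,0,0,1],[0,0,0.002,0,0,0,1]]'
```

```text
clock: 5.15
eef_pos: [581.2, -17.7, 51.5]
tcp_rot: [3.141, 0.0, -0.225]
contact_force: [-0.1, -0.5, -1.0]
opening: 0.217
grasp_force: 49.1
clock: 5.45
eef_pos: [581.6, -17.2, 49.7]
tcp_rot: [-3.141, -0.001, -0.224]
contact_force: [0.8, 0.3, -1.2]
opening: 0.22
grasp_force: 49.1
```

```bash
for i in 1 2 3; do python3 -m crank '[[0,0,0.0007,0,0,0,1],[0,0,0.0007,0,0,0,1]]' | grep -E 'eef|contact'; done
```

```text
eef_pos: [581.4, -17.2, 48.7]
contact_force: [0.8, -0.2, -1.2]
eef_pos: [581.4, -17.1, 48.3]
contact_force: [-0.5, -0.2, 4.6]
eef_pos: [581.4, -17.1, 48.3]
contact_force: [-4.5, 0.2, 13.3]
```

```bash
python3 -m crank '[[0.001,0,-0.0008,0,0,0,1],[0.002,0,-0.0008,0,0,0,1],[0.003,0,-0.0008,0,0,0,1],[0.004,0,-0.0008,0,0,0,1],[0.004,0,-0.0008,0,0,0,1]]' | grep -E 'eef|contact|rot'; for i in 1 2 3; do python3 -m crank '[[0.0007,0,0,0,0,0,1],[0.0007,0,0,0,0,0,1]]' | grep -E 'eef|contact'; done
```

```text
eef_pos: [584.7, -17.9, 48.3]
tcp_rot: [3.141, 0.001, -0.224]
contact_force: [-5.2, 0.8, 9.4]
eef_pos: [585.2, -18.1, 48.3]
contact_force: [-5.1, 2.0, 10.1]
eef_pos: [585.9, -18.2, 48.3]
contact_force: [-5.5, 0.9, 10.6]
eef_pos: [586.6, -18.4, 48.4]
contact_force: [-6.0, 2.7, 10.0]
```

```bash
python3 -m crank '[[0,0,-0.0006,0,0,0,1],[0,0,-0.0006,0,0,0,1]]' | grep -E 'eef|contact'; for i in 1 2 3; do python3 -m crank '[[0.0007,0,0,0,0,0,1],[0.0007,0,0,0,0,0,1]]' | grep -E 'eef|contact'; done
```

```text
eef_pos: [587.2, -18.5, 48.4]
contact_force: [-1.2, 0.2, 0.1]
eef_pos: [587.4, -18.6, 48.4]
contact_force: [-4.2, 1.9, 4.4]
eef_pos: [587.6, -18.7, 48.4]
contact_force: [-6.6, 2.3, 7.0]
eef_pos: [587.7, -18.7, 48.5]
contact_force: [-8.0, 3.0, 8.8]
```

```bash
python3 -m crank '[[-0.001,0.001,-0.0003,0,0,0,1],[-0.001,0.002,-0.0003,0,0,0,1],[-0.001,0.003,-0.0003,0,0,0,1],[-0.001,0.004,-0.0003,0,0,0,1],[-0.001,0.0045,-0.0003,0,0,0,1]]' | grep -E 'eef|contact|rot'; for i in 1 2 3 4; do python3 -m crank '[[0,0.0007,0,0,0,0,1],[0,0.0007,0,0,0,0,1]]' | grep -E 'eef|contact'; done
```

```text
eef_pos: [586.7, -22.8, 48.5]
tcp_rot: [-3.141, 0.002, -0.224]
contact_force: [-3.8, 5.1, 1.7]
eef_pos: [586.5, -23.5, 48.5]
contact_force: [-3.0, 3.6, 2.1]
eef_pos: [586.5, -23.7, 48.5]
contact_force: [-3.6, 8.5, 1.3]
eef_pos: [586.6, -23.8, 48.6]
contact_force: [-2.6, 10.9, 2.0]
eef_pos: [586.6, -24.0, 48.6]
contact_force: [-2.4, 14.0, 1.7]
```

```bash
python3 -m crank '[[0.0005,-0.0014,0,0,0,0,1],[0.0005,-0.0014,0,0,0,0,1]]' | grep -E 'eef|contact|rot'; python3 -m crank '[[0.0005,0,0,0,0,0,1],[0.0005,0,0,0,0,0,0.9],[0.0005,0,0,0,0,0,0.6],[0.0005,0,0,0,0,0,0.55],[0.0005,0,0,0,0,0,0.55]]'; python3 -m crank '[[0,0,-0.03,0,0,0,0.55],[0,0,-0.07,0,0,0,0.55],[0,0,-0.11,0,0,0,0],[0,0,-0.11,0,0,0,0]]'
python3 - <<'E'
from h import *
print(delta([565.2,-237.5,130],np.radians(-37.3)))
f=grab('wrist','w3')
E
```

```text
eef_pos: [586.6, -23.7, 48.5]
tcp_rot: [-3.141, 0.002, -0.225]
contact_force: [-4.7, 7.5, 3.2]
clock: 9.95
eef_pos: [588.8, -25.1, 49.0]
tcp_rot: [3.142, -0.001, -0.224]
contact_force: [0.4, -0.5, -0.3]
opening: 0.453
grasp_force: 0.0
clock: 10.35
eef_pos: [591.8, -25.2, 164.5]
tcp_rot: [-3.14, -0.01, -0.224]
contact_force: [0.8, 0.2, -0.2]
opening: 0.777
grasp_force: 0.0
(array([0.0209, 0.2129, 0.0344]), array([-0.0036, -0.0092,  0.4266]))
```

View pics/w3.png

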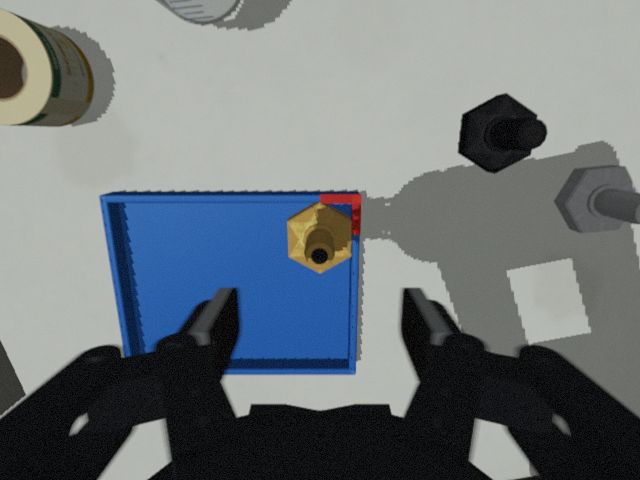

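Brass sits in the corner (centre about (320,238)), its flat on the end wall and its edge on the far wall. Now the steel.

```bash
python3 -m crank '[[0,0.045,0,0,0,0.1,0],[0.01,0.09,0.01,0,0,0.2,0],[0.02,0.135,0.02,0,0,0.3,0],[0.021,0.18,0.034,0,0,0.4,0],[0.021,0.213,0.034,0,0,0.425,0]]' >/dev/null; python3 -m crank '[[0,0,0,0,0,0,0],[0,0,0,0,0,0,0]]'|grep eef
python3 - <<'E'
from h import *
print(delta([565.2,-237.5,43],np.radians(-37.3)))
E
```

```text
eef_pos: [560.5, -237.6, 123.7]
(array([ 0.0038, -0.003 ,  0.0807]), array([0.0002, 0.0015, 0.0002]))
```

```bash
python3 -m crank '[[0.004,-0.003,0.03,0,0,0,0],[0.004,-0.003,0.06,0,0,0,0],[0.004,-0.003,0.08,0,0,0,0],[0.004,-0.003,0.08,0,0,0,0],[0.004,-0.003,0.08,0,0,0,1]]' 50 |grep -E 'eef|contact'
python3 -m crank '[[0,0,0,0,0,0,1],[0,0,0,0,0,0,1],[0,0,0,0,0,0,1],[0,0,0,0,0,0,1],[0,0,0,0,0,0,1]]'
python3 -m crank '[[0,0,-0.03,0,0,0,1],[0,0,-0.06,0,0,0,1],[0,0,-0.06,0,0,0,1]]'
python3 - <<'E'
from h import *
# target: brass ref + 8 mm extra along row, 5 mm off the far wall
B=np.array([586.6,-24.0]);a=np.radians(-12.8);ux=np.array([np.cos(a),np.sin(a)]);uy=np.array([-np.sin(a),np.cos(a)])
t=B-5*ux+55*uy; print(t,delta([*t,103],a))
E
```

```text
eef_pos: [566.4, -236.1, 44.9]
contact_force: [0.4, -0.0, -0.6]
clock: 12.1
eef_pos: [566.6, -237.3, 45.8]
tcp_rot: [-3.141, -0.001, -0.649]
contact_force: [-0.3, 0.7, 6.8]
opening: 0.221
grasp_force: 48.6
clock: 12.4
eef_pos: [568.5, -238.2, 108.8]
tcp_rot: [-3.14, -0.006, -0.649]
contact_force: [1.5, -0.6, -0.9]
opening: 0.217
grasp_force: 49.0
[593.9094206   30.74095697] (array([-0.1424, -0.2296,  0.0053]), array([-3.00e-04, -6.40e-03, -4.26e-01]))
```

```bash
python3 -m crank '[[0,0,-0.025,0,0,0,1],[-0.025,-0.04,-0.025,0,0,-0.1,1],[-0.05,-0.08,-0.025,0,0,-0.2,1],[-0.075,-0.12,-0.025,0,0,-0.3,1],[-0.1,-0.16,-0.025,0,0,-0.42,1]]' |grep -E 'eef|rot|contact'
python3 - <<'E'
from h import *
print(delta([593.9,30.7,130],np.radians(-12.8)))
E
```

```text
eef_pos: [582.7, -47.7, 129.3]
tcp_rot: [3.142, 0.0, -0.226]
contact_force: [1.1, 0.2, -0.5]
(array([-0.0067, -0.0789, -0.0007]), array([ 0.0001,  0.0005, -0.0023]))
```

```bash
python3 -m crank '[[-0.002,-0.03,0,0,0,0,1],[-0.004,-0.06,0,0,0,0,1],[-0.007,-0.079,0,0,0,0,1],[-0.007,-0.079,0,0,0,0,1],[-0.007,-0.079,0,0,0,0,1]]' |grep -E 'eef|rot|contact'
python3 - <<'E'
from h import *
print(delta([593.9,30.7,54],np.radians(-12.8)))
f=grab('wrist','w4')
E
```

```text
eef_pos: [593.9, 29.3, 129.2]
tcp_rot: [3.141, 0.001, -0.228]
contact_force: [0.4, -0.0, -1.1]
(array([-0.0002, -0.0014,  0.0752]), array([ 0.0005,  0.0009, -0.0047]))
```

View pics/w4.png

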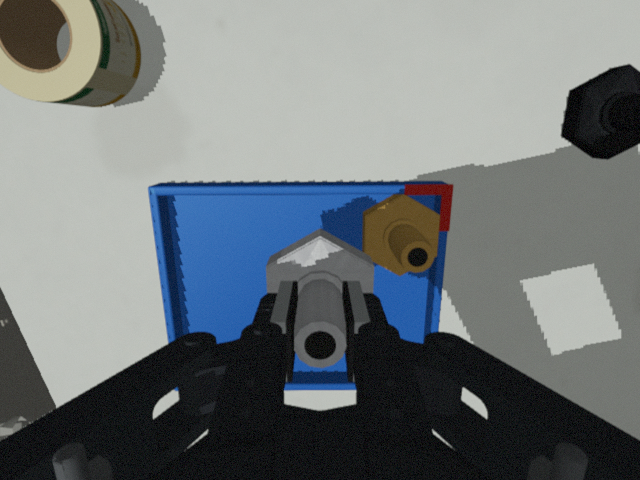

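Steel hangs aligned, left of the brass (brass centre about (402,235)), with a gap between them. Lowering.

```bash
python3 -m crank '[[0,-0.001,0.03,0,0,-0.004,1],[0,-0.001,0.06,0,0,-0.004,1],[0,-0.001,0.073,0,0,-0.004,1],[0,-0.001,0.075,0,0,-0.004,1],[0,-0.001,0.075,0,0,-0.004,1]]' |grep -E 'eef|rot|contact'
for i in 1 2 3 4 5; do python3 -m crank '[[0,0,0.0007,0,0,0,1],[0,0,0.0007,0,0,0,1]]' | grep -E 'eef|contact'; done
```

```text
eef_pos: [594.8, 29.7, 55.1]
tcp_rot: [3.142, 0.0, -0.226]
contact_force: [1.3, 0.0, 0.1]
eef_pos: [595.4, 30.2, 55.3]
contact_force: [-0.7, -0.1, -0.8]
eef_pos: [594.9, 30.3, 54.0]
contact_force: [-0.2, 0.3, -0.5]
eef_pos: [594.6, 30.3, 52.8]
contact_force: [-0.2, 0.0, -0.7]
eef_pos: [594.5, 30.3, 51.9]
contact_force: [-0.6, -0.6, -0.5]
eef_pos: [594.5, 30.3, 51.2]
contact_force: [-0.4, -0.1, -0.7]
```

```bash
for i in 1 2; do python3 -m crank '[[0,0,0.0007,0,0,0,1],[0,0,0.0007,0,0,0,1]]' | grep -E 'eef|contact'; done
python3 -m crank '[[0.001,0,-0.0002,0,0,0,1],[0.002,0,-0.0002,0,0,0,1],[0.003,0,-0.0002,0,0,0,1],[0.004,0,-0.0002,0,0,0,1]]'| grep -E 'eef|contact'
for i in 1 2 ; do python3 -m crank '[[0.0007,0,0,0,0,0,1],[0.0007,0,0,0,0,0,1]]' | grep -E 'eef|contact'; done
```

```text
eef_pos: [594.6, 30.3, 50.8]
contact_force: [-0.9, 0.5, 3.9]
eef_pos: [594.6, 30.3, 50.8]
contact_force: [-4.4, 0.4, 10.3]
eef_pos: [597.6, 29.6, 50.9]
contact_force: [-6.2, 1.2, 12.1]
eef_pos: [598.5, 29.4, 50.8]
contact_force: [-5.3, 1.3, 10.9]
eef_pos: [599.0, 29.3, 50.8]
contact_force: [-7.0, 1.6, 12.1]
```

```bash
python3 -m crank '[[0,0,-0.0008,0,0,0,1],[0,0,-0.0008,0,0,0,1]]' | grep -E 'eef|contact'; for i in 1 2 ; do python3 -m crank '[[0.0007,0,0,0,0,0,1],[0.0007,0,0,0,0,0,1]]' | grep -E 'eef|contact'; done
```

```text
eef_pos: [599.2, 29.2, 50.9]
contact_force: [-4.4, 0.8, 4.2]
eef_pos: [599.4, 29.1, 50.9]
contact_force: [-7.0, 2.7, 7.1]
eef_pos: [599.5, 29.1, 51.0]
contact_force: [-8.5, 3.4, 9.8]
```

```bash
python3 -m crank '[[-0.0012,0.001,-0.0004,0,0,0,1],[-0.0012,0.002,-0.0004,0,0,0,1],[-0.0012,0.003,-0.0004,0,0,0,1],[-0.0012,0.004,-0.0004,0,0,0,1],[-0.0012,0.005,-0.0004,0,0,0,1]]' | grep -E 'eef|contact'; for i in 1 2 3 4; do python3 -m crank '[[0,0.0007,0,0,0,0,1],[0,0.0007,0,0,0,0,1]]' | grep -E 'eef|contact'; done
```

```text
eef_pos: [598.4, 24.4, 51.1]
contact_force: [-3.8, 4.1, 1.4]
eef_pos: [598.2, 23.6, 51.0]
contact_force: [-4.2, 3.3, 0.7]
eef_pos: [598.1, 23.0, 51.0]
contact_force: [-3.0, 4.6, 1.1]
eef_pos: [598.1, 22.8, 51.1]
contact_force: [-3.6, 6.6, 0.7]
eef_pos: [598.1, 22.6, 51.2]
contact_force: [-2.6, 9.5, 1.0]
```

```bash
python3 -m crank '[[0,0.0007,0,0,0,0,1],[0,0.0012,0,0,0,0,1]]' | grep -E 'eef|contact'; python3 -m crank '[[0,0.0003,0,0,0,0,1],[0,0.0003,0,0,0,0,1]]' | grep -E 'eef|contact'
```

```text
eef_pos: [598.2, 22.4, 51.3]
contact_force: [-2.0, 17.9, 0.0]
eef_pos: [598.1, 22.4, 51.3]
contact_force: [-2.5, 16.9, -0.3]
```

```bash
python3 -m crank '[[0,-0.0001,0,0,0,0,1],[0,-0.0001,0,0,0,0,1],[0,-0.0001,0,0,0,0,1],[0,-0.0001,0,0,0,0,1],[0,-0.0001,0,0,0,0,1]]' | grep -E 'eef|contact';for i in 1 2 ; do python3 -m crank '[[0,0,0,0,0,0,1],[0,0,0,0,0,0,1],[0,0,0,0,0,0,1],[0,0,0,0,0,0,1],[0,0,0,0,0,0,1]]' | grep -E 'eef|contact'; done
```

```text
eef_pos: [598.2, 22.4, 51.3]
contact_force: [-2.2, 17.2, 0.4]
eef_pos: [598.2, 22.4, 51.2]
contact_force: [-2.4, 16.4, 0.9]
eef_pos: [598.1, 22.4, 51.3]
contact_force: [-2.7, 16.6, 0.2]
```

```bash
python3 -m crank '[[0,-0.001,0,0,0,0,1],[0,-0.0018,0,0,0,0,1],[0,-0.0018,0,0,0,0,1]]' | grep -E 'eef|contact|rot'; python3 -m crank '[[0,0,0,0,0,0,0.9],[0,0,0,0,0,0,0.6],[0,0,0,0,0,0,0.55],[0,0,0,0,0,0,0.55]]'; python3 -m crank '[[0,0,-0.03,0,0,0,0.55],[0,0,-0.07,0,0,0,0.55],[0,0,-0.09,0,0,0,0],[0,0,-0.09,0,0,0,0]]'|grep eef
python3 - <<'E'
from h import *
print(delta([628.8,-167.9,130],np.radians(-14.1)))
f=grab('wrist','w5')
for c,n in (((12,90,60),'brass'),):
    pass
E
```

```text
eef_pos: [598.1, 22.8, 51.1]
tcp_rot: [-3.141, 0.001, -0.225]
contact_force: [-3.5, 7.5, 0.4]
clock: 20.65
eef_pos: [599.0, 21.5, 51.5]
tcp_rot: [3.142, -0.001, -0.225]
contact_force: [0.5, -0.2, -0.4]
opening: 0.451
grasp_force: 0.0
eef_pos: [600.8, 21.6, 144.8]
(array([0.0695, 0.1784, 0.015 ]), array([-0.0015, -0.0062,  0.0207]))
```

View pics/w5.png

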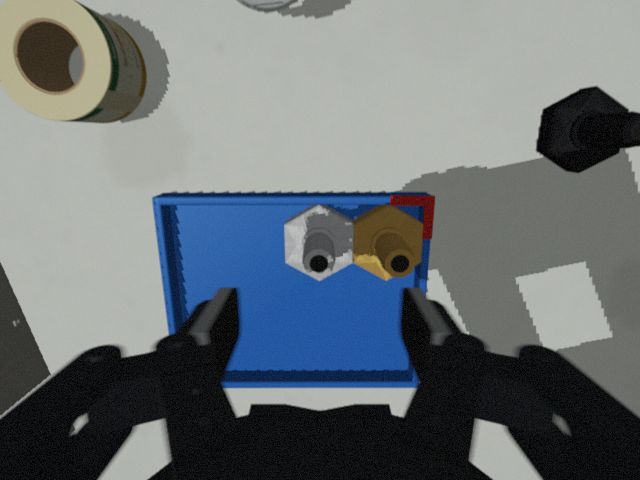

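Steel and brass sit flush, both against the far wall, with brass on the end wall (steel at (320,242), brass at (388,241)). That was the last picture I may view; numbers from here. Now the black one.

```bash
python3 -m crank '[[0.015,0.045,0,0,0,0.02,0],[0.03,0.09,0,0,0,0.02,0],[0.05,0.135,0,0,0,0.02,0],[0.0695,0.178,0.015,0,0,0.021,0],[0.0695,0.178,0.015,0,0,0.021,0]]' |grep eef; python3 -m crank '[[0,0,0,0,0,0,0],[0,0,0,0,0,0,0]]'|grep eef
python3 - <<'E'
from h import *
f=grab('scene'); print('jar',onplane(f,[(278,167)],94).round(),'beaker',onplane(f,[(244,190)],90).round())
f=grab('wrist'); g=cv2.cvtColor(f['image'],cv2.COLOR_RGB2GRAY)
x=proj(f,[628.5,-168,16])[0]; print(x)
x0,y0=int(x[0])-70,int(x[1])-70; m=(g[y0:y0+140,x0:x0+140]<75).astype(np.uint8)
cs,_=cv2.findContours(m,0,1); c=max(cs,key=cv2.contourArea)
print(cv2.contourArea(c), (cv2.approxPolyDP(cv2.convexHull(c),4,True)[:,0]+[x0,y0]).tolist())
P=onplane(f,cv2.approxPolyDP(cv2.convexHull(c),4,True)[:,0]+[x0,y0],16);print(P.round(1))
print(delta([628.8,-167.9,44],np.radians(-14.1)))
E
```

```text
eef_pos: [625.7, -172.3, 123.3]
eef_pos: [625.7, -166.4, 125.4]
jar [[792. -84.  94.]] beaker [[789.   5.  90.]]
[321.48772137 235.05077227]
4563.5 [[318, 189], [353, 209], [352, 254], [316, 272], [282, 253], [281, 213]]
[[ 658.3 -173.1   16. ]
 [ 640.4 -191.7   16. ]
 [ 611.  -184.5   16. ]
 [ 604.4 -158.2   16. ]
 [ 622.9 -139.7   16. ]
 [ 649.1 -146.3   16. ]]
(array([0.0031, 0.0013, 0.0822]), array([-0.0002,  0.0006,  0.0012]))
```

```bash
python3 -m crank '[[0.0035,0.001,0.03,0,0,0,0],[0.0035,0.001,0.06,0,0,0,0],[0.0035,0.001,0.082,0,0,0,0],[0.0035,0.001,0.082,0,0,0,0],[0.0035,0.001,0.082,0,0,0,1]]' 50 |grep -E 'eef|contact'
python3 -m crank '[[0,0,0,0,0,0,1],[0,0,0,0,0,0,1],[0,0,0,0,0,0,1],[0,0,0,0,0,0,1],[0,0,0,0,0,0,1]]'
python3 -m crank '[[0,0,-0.03,0,0,0,1],[0,0,-0.07,0,0,0,1],[0,0,-0.09,0,0,0,1],[0,0,-0.09,0,0,0,1]]'|grep -E 'eef|grasp'
python3 - <<'E'
from h import *
B=np.array([586.6,-24.0]);a=np.radians(-12.8);ux=np.array([np.cos(a),np.sin(a)]);uy=np.array([-np.sin(a),np.cos(a)])
t=B-51.6*ux+24*uy; print(t,delta([*t,135],a))
E
```

```text
eef_pos: [629.7, -168.2, 44.8]
contact_force: [0.6, 0.2, 0.8]
clock: 22.9
eef_pos: [630.1, -169.1, 45.5]
tcp_rot: [-3.141, -0.001, -0.246]
contact_force: [-0.7, 1.1, 5.9]
opening: 0.216
grasp_force: 48.6
eef_pos: [631.6, -169.7, 138.1]
grasp_force: 48.9
[541.59945726  10.83548698] (array([-0.1313, -0.1531,  0.0023]), array([ 0.0002, -0.0061, -0.023 ]))
```

```bash
python3 -m crank '[[-0.03,-0.035,0,0,0,-0.02,1],[-0.06,-0.07,0,0,0,-0.023,1],[-0.09,-0.105,0,0,0,-0.023,1],[-0.115,-0.135,0,0,0,-0.023,1],[-0.131,-0.153,0,0,0,-0.023,1]]' |grep -E 'eef'
python3 -m crank '[[0,0,0,0,0,0,1],[0,0,0,0,0,0,1]]'|grep -E 'eef|rot'
python3 - <<'E'
from h import *
print(delta([541.6,10.8,54],np.radians(-12.8)))
# check hex alignment and gaps from the wrist camera before lowering
f=grab('wrist'); s=r.sense(); print(s['contact_force'])
E
```

```text
eef_pos: [537.3, 13.3, 133.2]
eef_pos: [539.4, 11.5, 133.7]
tcp_rot: [3.141, 0.001, -0.222]
(array([0.0024, 0.0002, 0.0797]), array([0.0004, 0.0008, 0.0015]))
[ 0.46229845  0.12552787 -0.607543  ]
```

```bash
python3 -m crank '[[0.002,0,0.03,0,0,0.001,1],[0.002,0,0.06,0,0,0.001,1],[0.002,0,0.075,0,0,0.001,1],[0.002,0,0.079,0,0,0.001,1],[0.002,0,0.079,0,0,0.001,1]]' |grep -E 'eef|rot|contact'
python3 -m crank '[[0,0,0.001,0,0,0,1],[0,0,0.002,0,0,0,1],[0,0,0.002,0,0,0,1]]' | grep -E 'eef|contact'
for i in 1 2 3; do python3 -m crank '[[0,0,0.0007,0,0,0,1],[0,0,0.0007,0,0,0,1]]' | grep -E 'eef|contact'; done
```

```text
eef_pos: [541.7, 10.0, 54.8]
tcp_rot: [3.141, 0.001, -0.225]
contact_force: [0.8, 0.2, -2.0]
eef_pos: [542.2, 10.8, 54.0]
contact_force: [0.5, -0.3, -1.6]
eef_pos: [541.9, 10.9, 52.9]
contact_force: [0.2, 0.2, -1.4]
eef_pos: [541.7, 10.8, 52.0]
contact_force: [-0.2, 0.5, -1.8]
eef_pos: [541.7, 10.8, 51.2]
contact_force: [0.6, -0.6, -1.1]
```

```bash
for i in 1 2; do python3 -m crank '[[0,0,0.0006,0,0,0,1],[0,0,0.0006,0,0,0,1]]' | grep -E 'eef|contact'; done
python3 -m crank '[[0.001,0,-0.0005,0,0,0,1],[0.002,0,-0.0005,0,0,0,1],[0.003,0,-0.0005,0,0,0,1],[0.004,0,-0.0005,0,0,0,1],[0.005,0,-0.0005,0,0,0,1]]'| grep -E 'eef|contact'
python3 -m crank '[[0.001,0,0,0,0,0,1],[0.002,0,0,0,0,0,1],[0.003,0,0,0,0,0,1],[0.003,0,0,0,0,0,1]]'| grep -E 'eef|contact'
```

```text
eef_pos: [541.7, 10.8, 50.6]
contact_force: [0.1, 0.8, -2.0]
eef_pos: [541.7, 10.8, 50.5]
contact_force: [-2.7, 0.2, 5.5]
eef_pos: [546.6, 9.7, 50.5]
contact_force: [-0.8, 0.5, 0.1]
eef_pos: [549.8, 9.0, 50.6]
contact_force: [0.1, -0.2, -1.3]
```

```bash
for i in 1 2 3 4; do python3 -m crank '[[0.0007,0,0,0,0,0,1],[0.0007,0,0,0,0,0,1]]' | grep -E 'eef|contact'; done
```

```text
eef_pos: [550.0, 8.9, 50.5]
contact_force: [-0.9, 0.9, 1.4]
eef_pos: [550.2, 8.9, 50.6]
contact_force: [-3.5, 1.2, 4.9]
eef_pos: [550.3, 8.8, 50.6]
contact_force: [-6.8, 3.2, 6.9]
eef_pos: [550.4, 8.8, 50.6]
contact_force: [-8.5, 4.3, 10.5]
```

```bash
python3 -m crank '[[-0.0007,0,-0.0006,0,0,0,1],[-0.0007,0,-0.0006,0,0,0,1]]' | grep -E 'eef|contact'
python3 -m crank '[[0,-0.0006,0,0,0,0,1],[0,-0.0012,0,0,0,0,1],[0,-0.0012,0,0,0,0,1]]' | grep -E 'eef|contact'
python3 -m crank '[[0,0.0012,0,0,0,0,1],[0,0.0024,0,0,0,0,1],[0,0.0024,0,0,0,0,1]]' | grep -E 'eef|contact'
python3 -m crank '[[0,-0.0012,0,0,0,0,1],[0.0007,-0.0012,0,0,0,0,1],[0.0007,-0.0012,0,0,0,0,1]]' | grep -E 'eef|contact'
```

```text
eef_pos: [550.5, 8.8, 50.8]
contact_force: [-5.5, 3.2, -1.5]
eef_pos: [550.7, 9.6, 50.7]
contact_force: [-5.5, -1.0, -0.1]
eef_pos: [550.3, 8.4, 50.8]
contact_force: [-5.8, 9.0, 1.2]
eef_pos: [550.7, 8.9, 50.7]
contact_force: [-7.4, 5.5, 2.4]
```

```bash
python3 -m crank '[[0,-0.0006,0,0,0,0,1],[0.0008,-0.0006,0,0,0,0,1],[0.0008,-0.0006,0,0,0,0,1],[0.0008,-0.0006,0,0,0,0,1]]' | grep -E 'eef|contact'
python3 -m crank '[[-0.0015,0,0,0,0,0,1],[-0.0015,0,0,0,0,0,1],[-0.0015,0,0,0,0,0,1]]' | grep -E 'eef|contact'
python3 -m crank '[[0,0,0,0,0,0,0.9],[0,0,0,0,0,0,0.6],[0,0,0,0,0,0,0.55],[0,0,0,0,0,0,0.55]]'
python3 -m crank '[[0,0,-0.03,0,0,0,0.55],[0,0,-0.07,0,0,0,0.55],[0,0,-0.1,0,0,0,0.55],[0,0,-0.1,0,0,0,0.55]]'|grep eef
python3 - <<'E'
from h import *
f=grab('wrist','w6'); s=r.sense()
B=np.array([586.6,-24.0]);a=np.radians(-12.8);ux=np.array([np.cos(a),np.sin(a)]);uy=np.array([-np.sin(a),np.cos(a)])
hsv=cv2.cvtColor(f['image'],cv2.COLOR_RGB2HSV)
# rim holes / stems: blobs of the (dark) bores near the predicted stem tops, z=61
for n,c in (('brass',B),('steel',B+48*uy),('black',B-41.57*ux+24*uy)):
    u=proj(f,[*c,61])[0]; uf=proj(f,[*c,21])[0]; print(n,'top px',u.round(1),'foot px',uf.round(1))
# black gaps: blue pixels between the hexes
m=cv2.inRange(hsv,(100,120,30),(130,255,255))
hexpts=lambda c,R:[*[[*(c+R*(np.cos(t)*ux+np.sin(t)*uy)),21] for t in np.arange(6)*np.pi/3]]
for n,c in (('brass',B),('steel',B+48*uy),('black',B-41.57*ux+24*uy)):
    q=proj(f,hexpts(c,27.7)); k=np.zeros(m.shape,np.uint8); cv2.fillPoly(k,[q.round().astype(np.int32)],1); print(n,'blue inside predicted foot',int((m[k>0]>0).sum()),'of',int(k.sum()))
E
```

```text
eef_pos: [550.9, 9.1, 50.7]
contact_force: [-8.7, 2.8, 6.1]
eef_pos: [550.7, 9.2, 50.8]
contact_force: [-5.3, 1.7, -0.1]
clock: 29.75
eef_pos: [552.8, 9.0, 51.5]
tcp_rot: [-3.141, -0.002, -0.224]
contact_force: [0.7, 0.5, 0.3]
opening: 0.452
grasp_force: 0.0
eef_pos: [555.0, 9.1, 155.6]
brass top px [362.6 185.7] foot px [356.3 178.1]
steel top px [281.1 185.7] foot px [287.  178.1]
black top px [321.8 252.9] foot px [321.6 236. ]
brass blue inside predicted foot 203 of 4250
steel blue inside predicted foot 242 of 4315
black blue inside predicted foot 86 of 3768
```

Run:
```python
from h import *
f=grab('wrist'); im=f['image']; hsv=cv2.cvtColor(im,cv2.COLOR_RGB2HSV)
B=np.array([586.6,-24.0]);a=np.radians(-12.8);ux=np.array([np.cos(a),np.sin(a)]);uy=np.array([-np.sin(a),np.cos(a)])
C={'brass':B,'steel':B+48*uy,'black':B-41.57*ux+24*uy}
blue=cv2.inRange(hsv,(100,110,25),(130,255,255))>0
d=np.arange(15,40,.25)
def edge(n,ang):  # foot edge distance along a face normal (deg in tray axes), at several lateral offsets
    out=[]; t=np.radians(ang); nn=np.cos(t)*ux+np.sin(t)*uy; tt=-np.sin(t)*ux+np.cos(t)*uy
    for o in (-10,-5,0,5,10):
        P=np.c_[C[n]+o*tt+d[:,None]*nn, np.full(len(d),21.)]; q=proj(f,P)
        v=cv2.remap(blue.astype(np.float32),q[:,0].astype(np.float32)[None],q[:,1].astype(np.float32)[None],cv2.INTER_LINEAR)[0]
        out.append(float(d[np.argmax(v>.5)]) if (v>.5).any() else None)
    return out
for n,angs in (('steel',(90,30,150)),('brass',(210,)),('black',(90,-90,150,210,30,-30))):
    for g in angs: print(n,g,edge(n,g))
# colour profile across black->steel (30) and black->brass (-30), outer half of each face
for ang,o in ((30,8),(30,-8),(-30,8),(-30,-8)):
    t=np.radians(ang); nn=np.cos(t)*ux+np.sin(t)*uy; tt=-np.sin(t)*ux+np.cos(t)*uy; dd=np.arange(19,30,.75)
    q=proj(f,np.c_[C['black']+o*tt+dd[:,None]*nn,np.full(len(dd),21.)]).astype(np.float32)
    v=cv2.remap(im,q[None,:,0],q[None,:,1],cv2.INTER_LINEAR)[0]; print(ang,o,v.tolist())
```

```text
steel 90 [24.75, 25.0, 24.5, 24.75, 25.0]
steel 30 [22.5, 22.25, 22.25, 22.5, 22.25]
steel 150 [27.0, 27.0, 27.0, 26.75, 27.0]
brass 210 [26.25, 26.75, 26.25, 26.5, 27.0]
black 90 [24.0, 23.5, 23.5, 23.5, 23.75]
black -90 [22.75, 22.75, 23.0, 23.25, 23.25]
black 150 [25.5, 25.5, 25.5, 25.75, 25.5]
black 210 [25.0, 25.25, 25.25, 24.75, 25.5]
black 30 [None, None, None, None, None]
black -30 [None, None, None, None, None]
30 8 [[34, 34, 34], [37, 38, 39], [38, 38, 39], [64, 65, 68], [133, 134, 136], [172, 175, 174], [179, 181, 183], [179, 182, 182], [178, 180, 181], [181, 183, 183], [187, 189, 189], [193, 196, 195], [194, 196, 194], [191, 193, 192], [190, 193, 193]]
30 -8 [[43, 44, 45], [39, 40, 42], [32, 34, 36], [53, 53, 59], [116, 117, 118], [165, 168, 168], [182, 183, 185], [188, 189, 189], [199, 200, 199], [201, 204, 201], [201, 203, 202], [199, 202, 200], [199, 201, 200], [199, 201, 199], [183, 185, 185]]
-30 8 [[35, 36, 37], [31, 33, 35], [44, 41, 36], [93, 76, 47], [147, 120, 64], [169, 139, 74], [173, 141, 74], [183, 157, 86], [190, 166, 88], [193, 171, 94], [192, 170, 93], [193, 172, 92], [193, 173, 93], [192, 169, 92], [192, 169, 93]]
-30 -8 [[7, 8, 10], [4, 4, 5], [14, 13, 8], [60, 49, 27], [87, 70, 31], [99, 80, 38], [121, 95, 43], [157, 128, 66], [171, 141, 75], [179, 151, 81], [185, 157, 85], [187, 161, 88], [190, 166, 90], [188, 163, 88], [185, 157, 83]]
```

The edges run straight from black to silver and from black to gold, with no blue floor between. The faces are parallel to the expected ones, and the gripper is clear at z ≈ 155.

```bash
python3 -c "
from rig import r,sign_off
s=r.sense();print(s['clock'],s['eef_pos'],s['contact_force']);print(sign_off())"
```

```text
30.25 [552.43839535   9.09645638 151.88863229] [-0.12875042 -0.66435036 -1.28964897]
the job is handed in; nothing more can be done
None
```

I handed the job in at about 30 s: the brass, steel and black fittings are close-packed in the red-marked corner, the steel having been pressed along the row at about 15.5 N for over a second before the black went in; the final camera check showed no gap at the black one's two faces, and the gripper is clear.

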